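# Spin test of an index turntable

## Task

Give the free-running index disc a spin test: flick its steel peg with a fingertip so that the disc spins counter-clockwise (seen from above), and let it run untouched for at least three seconds. Then, while it is still turning, brake the plain disc with a fingertip so that its red mark stops in front of the red pointer, within the pointer's width, and take the finger away. There is one try: once the mark has gone past the pointer for the first time, the disc may come to rest nowhere else. Do not touch the peg while the mark is near the pointer (no stopping or shoving it into place by the peg), and leave the other things on the bench where they are.

Things in the scene. Friction and masses are not known exactly. Their poses are not given: they have to be found in the camera images.
- turntable: fixed green foot of the index turntable, 148 mm across; origin at the middle of its underside, on the vertical axis of the disc, z up; its +x axis points from the axis to the pointer. The pointer's green post (36 mm wide, 107 to 120 mm from the axis, 82 mm high) stands outside the disc on that side
- pointer (a point): the place in front of the red pointer where the mark must stop: a fixed point at the disc's rim, 90 mm from the axis, level with the disc's upper face (64 mm above the bench). The red pointer, 36 mm wide, stands on the post just outside it, its tip from 92 mm outward and 70 to 76 mm above the bench, its bar up to 82 mm
- disc: aluminium index disc that runs very freely on a vertical axle: 180 mm diameter, 22 mm thick, upper face 64 mm and lower face 42 mm above the bench, about 1.2 kg; origin on the axis at the lower face, z up, +x towards the red mark, +y towards the peg. A flat hub 40 mm across and up to 11 mm high sits in the middle of the upper face; the rim is a plain upright cylinder
- peg: upright steel peg on the disc, 14 mm diameter, 30 mm high (its top 94 mm above the bench), with a collar 20 mm across and 4 mm high at its foot; origin at its foot, on the upper face, 58 mm from the disc's axis, a quarter turn counter-clockwise of the mark. Pushed along the circle, it turns the disc
- mark (a point): outer end of the red mark, an 8 mm wide radial line on the disc's upper face that also runs down the rim; the point lies at the rim, 90 mm from the axis, on the upper face
- wheel (a joint): angle of the disc in rad, growing without limit as it turns counter-clockwise seen from above; 0 (and every full turn 6.283) = mark exactly at the pointer; it has no stops. Spinning free it loses 0.14 to 0.2 of its speed per second (half in 3 to 5 s); from 1.9 rad/s it still coasts more than one full turn; a fingertip pressed on the disc with 5 N stops it almost at once
- jar: loose jar with red lid, 59 mm diameter, 70 mm high, origin at its underside; bystander
- carton: loose small cardboard carton, 72x109x63 mm, origin at its underside; bystander
- spool: loose grey spool, 48 mm diameter, 34 mm high, origin at its underside; bystander
- screwdriver: loose screwdriver with yellow handle, 184 mm long, 31 mm high, origin at its underside; bystander
- hex_key_set: loose folding hex key set with red sides, 34x95x24 mm, origin at its underside; bystander
- small_tape: loose roll of dark brown tape, 53 mm diameter, 19 mm high, origin at its underside; bystander

How it is judged:
By the outcome, as a careful person would: the job done as asked, in the order asked, and still so for the second after the job is handed in, with the robot touching nothing.
It also fails if it takes over 64 s, if anything falls off the work surface, if the arm or the gripper's body presses on something with over 40 N, if the wrist force passes 120 N, or if a joint passes its speed limit or range.

## Robot

A 6-joint arm with a two-finger parallel gripper is mounted at the origin on a cart in front of the work surface, level with it; the furniture and walls round the work are solid. World frame = base frame: x ahead of the robot, y to its left, z up, the work surface at z = 0. Lengths are in m, angles in degrees, forces in N, time in s.
With the tool pointing down it reaches from about 0.3 to 0.95 m from the base axis. Payload 3.1 kg.
Tool frame: the origin (TCP) lies at the very end of the fingers, on their centre line; the grasp point (between the pads) lies arm.grasp_offset behind it (arm.grasp_offset is the distance from the TCP to the grasp point, in m); z points along the fingers, y is the line along which they close (so a half turn about z gives the same grasp; the last joint's range is limited). The gripper opens to 85 mm and grips with 20 to 120 N. Pads are 22 mm wide; open, the fingers measure 114 mm over their backs; the gripper's body (76 mm by 85 mm) begins 54 mm behind the grasp point. The pads swing forward as they close: fully open they stand 13 mm farther back than shut.
Start: joints at [-67.878, 17.653, 93.61, -0, 68.738, -3.994], TCP at [0.275, -0.561, 0.231] pointing down, gripper open.
Joint ranges: [-175.34, 175.34], [-45.06, 112.39], [2.9, 150.54], [-68.45, 248.45], [3.09, 151.38], [-168.51, 168.51]. Speed limits (degrees/s): [159.86, 159.86, 180, 180, 180, 180].

## Interface

Orientations are given as a 3x3 rotation matrix whose columns are the frame's x, y, z axes.
In Python, from station import arm gives the robot as it stands.
- The arm moves only by the tool move_arm, never from a script. Its argument "motion" is a list that holds one entry, the list of rows, each a list of 7 numbers: the opening, from 0 (shut) to 1 (fully open), then the shift along the tool's x, y, z in cm, then the turn, a rotation vector about the tool's x, y, z in rad. In form: [[[fingers, x, y, z, rx, ry, rz], ...]]. A call has 1 to 20 rows; each row is the pose to reach, as a shift and turn from the pose commanded when the call began, along the tool's axes at that moment; what a row does not reach only later rows make up. A row lasts 1/12 s, in which the tool goes at most 41.7 mm and 7.16 degrees, less where a joint would pass 70% of its speed; a pose out of reach is approached as far as the arm can. A call with a gripper value outside its range is refused whole. The fingers move at their own pace and stop on an object; "grip_force" is the grip in N (left out, the last holds). Time passes only in rows, so rows that repeat a pose let the fingers close. It gives the time, the measured TCP pose, the force, the opening and the grip force at its end, in the units of the state.
- arm.get_state(): the state, without advancing time (a new reading comes with each control period).
- arm.camera(name): name is "side" or "top" or "wrist"; returns the picture (400x640x3 uint8, blue, green, red); there is no depth.
- arm.camera_info(name): a dict with "camera_matrix" (3x3 intrinsics, pixels), "world_from_camera" (4x4, takes a point from camera to world coordinates). Camera axes: x right, y up, looking along -z (the intrinsics and any distortion apply to the point x, -y, -z); pixel columns grow to the right and rows downward; lengths in m; the calibration is good to about 2 mm. A picture is of the moment at which its call begins: read the wrist's pose just before it. camera_info takes no time and is no camera call; for the wrist camera it gives the pose at the moment of the call.
- arm.job_done(): hands the job in; it is judged then, once.
The state is a dict: "time_s": time; "joint_positions": joint angles; "qvel": joint speeds; "effort": joint torques, N m; "ee_pos": TCP position; "tool_rot": TCP orientation; "contact_force": force on the tool from outside, world axes, zero at the start; "wrist_torque": the same for the moment, N m; "gripper_width": finger opening in m; "grasp_force": force on a finger pad.
Only numpy, scipy, OpenCV 4.12 (cv2) and the standard library are available. Lean on these libraries where they do the work, as an engineer would, in place of code of your own. Each camera call takes 0.05 s, during which the arm holds its last target. There are 200 camera calls.

## Working session

There is one attempt and no reset: what is moved stays moved. The work goes in short steps, Python scripts to look and compute and a tool call to move; the robot and the scene stay as the last step left them, time stands still between calls to the robot, and variables do not carry over. Pictures are saved under pics/ and viewed, at most 10 in all, crops included, and the job is handed in when it is done.

Besides the shell and the picture viewer there is one more tool, called after "Request:" by a JSON object that holds its "api" and its "payload". move_arm: Moves the arm, as the interface text tells. Its arguments: {"type":"object","properties":{"motion":{"type":"array"},"grip_force":{"type":"number"}},"required":["motion"]}

```bash
ls; mkdir -p pics; python3 - <<'E'
from station import arm
import cv2,numpy as np
s=arm.get_state();print(s['time_s'],s['ee_pos'],s['tool_rot'],s['gripper_width'],arm.grasp_offset)
for n in('top','side'):
    im=arm.camera(n);cv2.imwrite(f'pics/{n}0.png',im)
    i=arm.camera_info(n);print(n,i)
E
```

```text
pics
0.0 [ 0.27476569 -0.56044724  0.23002979] [[ 8.97923495e-01  4.40150722e-01 -8.59158730e-04]
 [ 4.40151527e-01 -8.97920948e-01  2.14603189e-03]
 [ 1.73120863e-04 -2.30513248e-03 -9.99997328e-01]] 0.08539293460152841 0.0187
top {'camera_matrix': array([[432.19180589,   0.        , 319.66340496],
       [  0.        , 432.19180589, 202.95022059],
       [  0.        ,   0.        ,   1.        ]]), 'world_from_camera': array([[ 0.09503933,  0.97560666, -0.19788677,  0.37548793],
       [-0.99545574,  0.0919528 , -0.02474993, -0.03963886],
       [-0.00594995,  0.19933974,  0.97991238,  1.00661877],
       [ 0.        ,  0.        ,  0.        ,  1.        ]])}
side {'camera_matrix': array([[490.34134101,   0.        , 317.3235331 ],
       [  0.        , 490.34134101, 197.30754913],
       [  0.        ,   0.        ,   1.        ]]), 'world_from_camera': array([[-0.96630428,  0.16392854, -0.19845271,  0.29906344],
       [-0.25736157, -0.62904708,  0.733529  ,  0.97893351],
       [-0.00458976,  0.75988631,  0.65003979,  0.92322654],
       [ 0.        ,  0.        ,  0.        ,  1.        ]])}
```

View pics/top0.png

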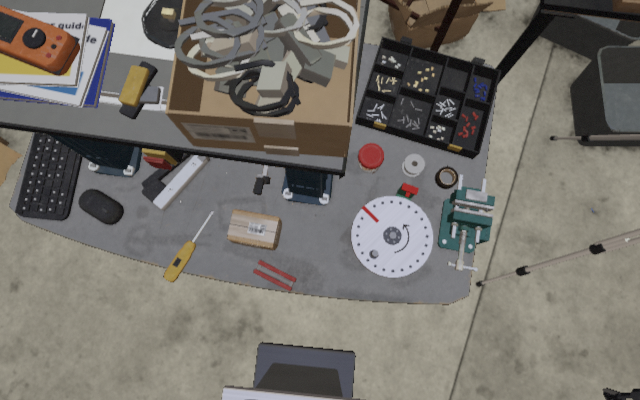

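View pics/side0.png

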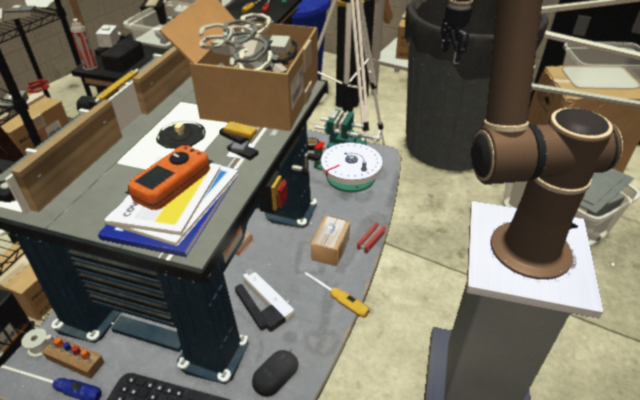

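The top view shows the disc centred near (392,236), mark end (362,207), peg (374,254) and pointer (408,189). The jar is at (371,157) and the vise at (465,220). The side view shows the disc at (352,160), under open air in front of the upper bench.

```bash
cat > h.py <<'E'
from station import arm
import cv2,numpy as np
def rays(n,px):
    i=arm.camera_info(n);K=i['camera_matrix'];T=i['world_from_camera']
    px=np.atleast_2d(px).astype(float)
    d=np.c_[(px[:,0]-K[0,2])/K[0,0],-(px[:,1]-K[1,2])/K[1,1],-np.ones(len(px))]@T[:3,:3].T
    return T[:3,3],d
def onz(n,px,z):
    o,d=rays(n,px);return (o+d*((z-o[2])/d[:,2])[:,None])[:,:2]
def proj(n,P):
    i=arm.camera_info(n);K=i['camera_matrix'];T=i['world_from_camera']
    q=(np.atleast_2d(P)-T[:3,3])@T[:3,:3]
    return np.c_[K[0,0]*q[:,0]/-q[:,2]+K[0,2],-K[1,1]*q[:,1]/-q[:,2]+K[1,2]]
def redmask(im):
    h=cv2.cvtColor(im,cv2.COLOR_BGR2HSV)
    return (((h[...,0]<10)|(h[...,0]>170))&(h[...,1]>110)&(h[...,2]>60))
E
python3 - <<'E'
from h import *
im=cv2.imread('pics/top0.png');h=cv2.cvtColor(im,cv2.COLOR_BGR2HSV)
w=((h[...,1]<40)&(h[...,2]>150)).astype(np.uint8);w[:, :340]=0;w[:,440:]=0;w[:185]=0;w[285:]=0
cs,_=cv2.findContours(cv2.morphologyEx(w,cv2.MORPH_CLOSE,np.ones((5,5))),0,2)
c=cv2.convexHull(max(cs,key=cv2.contourArea))[:,0]
p=onz('top',c,.064);(cx,cy),r=cv2.minEnclosingCircle(p.astype(np.float32))
A=np.c_[2*p,np.ones(len(p))];s=np.linalg.lstsq(A,(p**2).sum(1),rcond=None)[0];C=s[:2]
print('disc',C,np.sqrt(s[2]+C@C),(cx,cy),r)
m=redmask(im)
for z in (.064,.076):
    v,u=np.nonzero(m);q=onz('top',np.c_[u,v],z)-C;R=np.hypot(*q.T)
    a=np.degrees(np.arctan2(q[:,1],q[:,0]))
    for lo,hi in((.05,.088),(.092,.125)):
        k=(R>lo)&(R<hi);print(z,lo,k.sum(),q[k].mean(0),np.degrees(np.arctan2(*q[k].mean(0)[::-1])),R[k].mean())
for z in(.064,.094):print('peg',z,onz('top',[[374,254]],z)-C)
big=cv2.resize(im[130:290,330:500],None,fx=4.5,fy=3.7*4.5/3.7,interpolation=cv2.INTER_CUBIC)[:600]
cv2.imwrite('pics/crop1.png',cv2.resize(im[140:290,330:500],(680,600)))
E
```

```text
disc [ 0.50830484 -0.17996168] 0.09004678111513321 (0.5082998275756836, -0.1799173206090927) 0.09072308242321014
0.064 0.05 48 [0.04530301 0.05214757] 49.017640874004925 0.0691013463114661
0.064 0.092 146 [ 0.10698722 -0.0316545 ] -16.481996902423365 0.11198908410452758
0.076 0.05 50 [0.04346587 0.05391534] 51.124677104861576 0.06927821484641457
0.076 0.092 144 [ 0.10415018 -0.02955681] -15.843428655920045 0.10868812634618383
peg 0.064 [[-0.04402017  0.03588314]]
peg 0.094 [[-0.04684624  0.03920706]]
```

View pics/crop1.png

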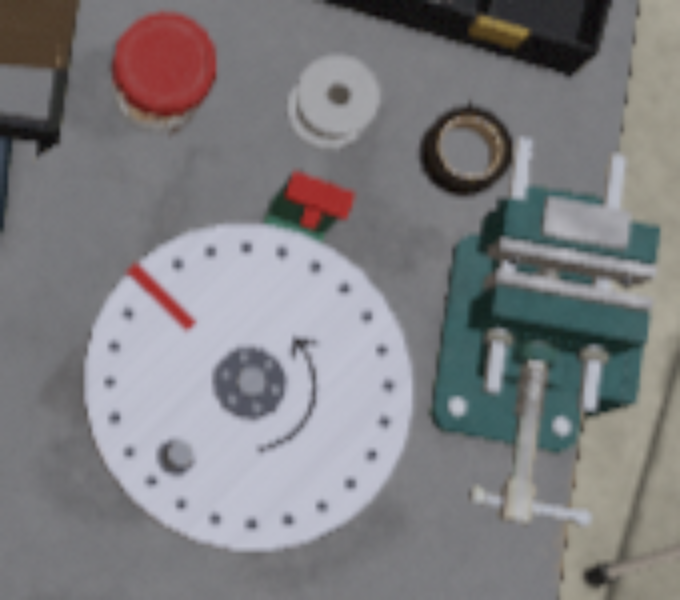

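Disc axis at (0.508, -0.180), mark at 49°, pointer at -16°, peg at 139°. First I'll move to hover over the intended brake point on the robot-side rim, with the fingers shut.

Request:
{"api": "move_arm", "payload": {"motion": [[[0, 3, -2.8, 0.8, 0, 0, 0.08], [0, 6, -5.7, 1.6, 0, 0, 0.16], [0, 9, -8.5, 2.4, 0, 0, 0.24], [0, 12, -11.4, 3.2, 0, 0, 0.32], [0, 15, -14.2, 4, 0, 0, 0.4], [0, 18, -17.1, 4.8, 0, 0, 0.47], [0, 21, -19.9, 5.6, 0, 0, 0.54], [0, 24, -22.8, 6.4, 0, 0, 0.6], [0, 27, -25.6, 7.2, 0, 0, 0.66], [0, 30, -28.4, 8, 0, 0, 0.71], [0, 31.3, -29.7, 10, 0, 0, 0.733], [0, 31.3, -29.7, 13, 0, 0, 0.733], [0, 31.3, -29.7, 14, 0, 0, 0.733], [0, 31.3, -29.7, 14, 0, 0, 0.733], [0, 31.3, -29.7, 14, 0, 0, 0.733]]], "grip_force": 40}}

```text
time_s: 1.35
ee_pos: [0.4248, -0.1569, 0.0909]
tool_rot: [[0.962, -0.274, -0.002], [-0.274, -0.962, 0.001], [-0.002, -0.0, -1.0]]
contact_force: [0.1, 0.3, -0.1]
gripper_width: -0.0001
grasp_force: 0.0
```

```bash
python3 - <<'E'
from h import *
a=arm.camera('top');b=arm.camera('wrist')
print(arm.camera_info('wrist')['world_from_camera'])
cv2.imwrite('pics/c2.png',np.vstack([cv2.resize(a[150:280,310:500],(560,383)),cv2.resize(b,(345,215))[:, :345] if 0 else cv2.copyMakeBorder(cv2.resize(b,(347,217)),0,0,0,213,0)]))
E
```

```text
[[-2.75695668e-01  9.27147724e-01  2.53749872e-01  4.90349132e-01]
 [-9.61244763e-01 -2.66090786e-01 -7.21401361e-02 -1.76497989e-01]
 [ 6.35939886e-04 -2.63804458e-01  9.64575971e-01  2.35225894e-01]
 [ 0.00000000e+00  0.00000000e+00  0.00000000e+00  1.00000000e+00]]
```

View pics/c2.png

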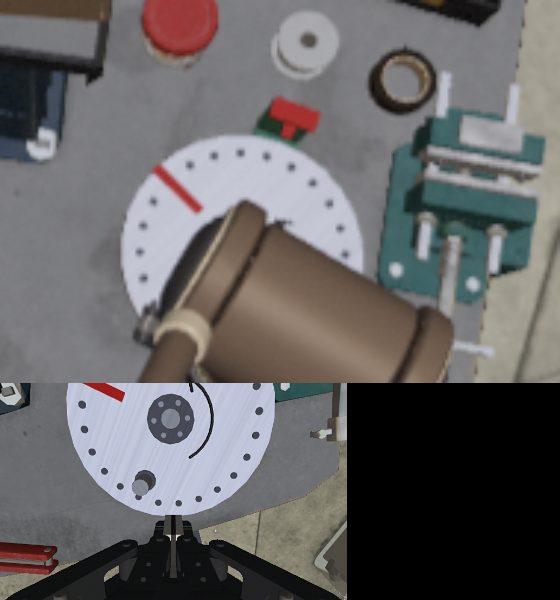

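The top view shows the arm covering only the lower half of the disc. The wrist view shows hub, peg and part of the mark, with the fingertips just at the near rim. Next is a light touch at rest to find the true contact height.

Request:
{"api": "move_arm", "payload": {"motion": [[[0, 0, 0, 1, 0, 0, 0], [0, 0, 0, 1.8, 0, 0, 0], [0, 0, 0, 2.2, 0, 0, 0], [0, 0, 0, 2.3, 0, 0, 0], [0, 0, 0, 2.3, 0, 0, 0]]]}}

```text
time_s: 1.87
ee_pos: [0.4248, -0.1567, 0.0677]
tool_rot: [[0.962, -0.274, -0.001], [-0.274, -0.962, 0.001], [-0.001, -0.0, -1.0]]
contact_force: [1.3, -0.2, -0.3]
gripper_width: -0.0001
grasp_force: 0.0
```

Request:
{"api": "move_arm", "payload": {"motion": [[[0, 0, 0, 0.2, 0, 0, 0]]]}}

```text
time_s: 1.95
ee_pos: [0.4257, -0.157, 0.0664]
tool_rot: [[0.962, -0.274, 0.001], [-0.274, -0.962, -0.0], [0.001, 0.0, -1.0]]
contact_force: [0.4, 0.2, -0.7]
gripper_width: 0.0001
grasp_force: 0.0
```

Request:
{"api": "move_arm", "payload": {"motion": [[[0, 0, 0, 0.2, 0, 0, 0]]]}}

```text
time_s: 2.03
ee_pos: [0.4258, -0.157, 0.0644]
tool_rot: [[0.962, -0.274, 0.001], [-0.274, -0.962, -0.0], [0.001, 0.0, -1.0]]
contact_force: [0.3, 0.4, 0.8]
gripper_width: 0.0
grasp_force: 0.0
```

Request:
{"api": "move_arm", "payload": {"motion": [[[0, 0, 0, 0.1, 0, 0, 0]]]}}

```text
time_s: 2.12
ee_pos: [0.4257, -0.157, 0.064]
tool_rot: [[0.962, -0.273, -0.0], [-0.273, -0.962, -0.0], [-0.0, 0.0, -1.0]]
contact_force: [-2.9, 1.1, 14.0]
gripper_width: -0.0
grasp_force: 7.0
```

Contact is at z ≈ 0.064, about 13 N per mm, and tracking stays within one row. Now I'll lift, go round behind the peg and descend to flick height.

Request:
{"api": "move_arm", "payload": {"motion": [[[0, 0, 0, -1.5, 0, 0, 0], [0, 0, 0, -4.5, 0, 0, 0], [0, 0, -1, -6, 0, 0, 0], [0, 1.5, -4, -6, 0, 0, 0], [0, 3.05, -6.6, -6, 0, 0, 0], [0, 3.05, -6.6, -5, 0, 0, 0], [0, 3.05, -6.6, -3, 0, 0, 0], [0, 3.05, -6.6, -1.6, 0, 0, 0], [0, 3.05, -6.6, -1.6, 0, 0, 0]]]}}

```text
time_s: 2.87
ee_pos: [0.4697, -0.1006, 0.0762]
tool_rot: [[0.962, -0.273, -0.007], [-0.273, -0.962, 0.002], [-0.007, 0.0, -1.0]]
contact_force: [-0.5, -0.4, 0.0]
gripper_width: 0.0001
grasp_force: 0.0
```

```bash
cat >> h.py <<'E'
C=np.array([.5083,-.1800]);PT=-15.9
def angle(n,im):
    v,u=np.nonzero(redmask(im));q=onz(n,np.c_[u,v],.064)-C;R=np.hypot(*q.T)
    k=(R>.045)&(R<.088)
    if k.sum()<12:return None,k.sum()
    e=q[k]/R[k][:,None];m=e.mean(0);return (np.degrees(np.arctan2(m[1],m[0]))-PT)%360,int(k.sum())
def look():
    out=[]
    for n in('top','wrist'):
        t=arm.get_state()['time_s'];out.append((n,round(t,3),angle(n,arm.camera(n))))
    return out
E
python3 - <<'E'
from h import *
s=arm.get_state();print(s['ee_pos'],s['time_s'],arm.camera_info('wrist')['world_from_camera'][:3,3])
ims={}
for n in('wrist','top'):
    ims[n]=arm.camera(n);print(n,angle(n,ims[n]))
cv2.imwrite('pics/w3.png',ims['wrist'])
E
```

```text
[ 0.46971563 -0.10061867  0.07622532] 2.8667 [ 0.53502371 -0.11933813  0.21840806]
wrist (np.float64(64.3647729398103), 2025)
top (None, np.int64(0))
```

View pics/w3.png

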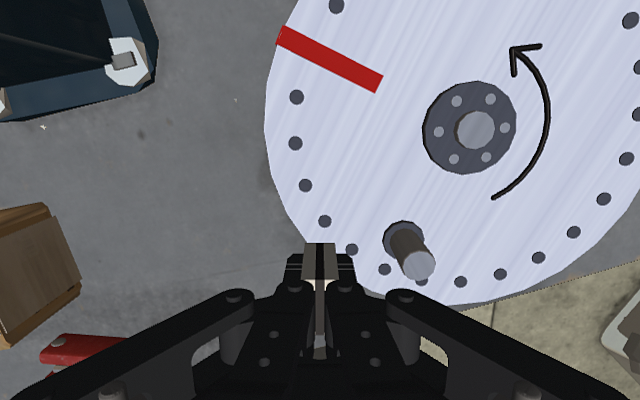

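The wrist view shows the fingertip at (320,260), behind the peg foot at (402,238), with clear space for a run-up. The mark is at +64° from the pointer. Now the flick with a ramped stroke, then up and out to the brake hover.

Request:
{"api": "move_arm", "payload": {"motion": [[[0, 0, 0.2, 0, 0, 0, 0], [0, 0, 0.6, 0, 0, 0, 0], [0, 0, 1.2, 0, 0, 0, 0], [0, 0, 1.9, 0, 0, 0, 0], [0, 0, 2.7, 0, 0, 0, 0], [0, 0, 3.7, 0, 0, 0, 0], [0, 0, 4.9, 0, 0, 0, 0], [0, 0, 6.3, 0, 0, 0, 0], [0, 0, 7.75, 0, 0, 0, 0], [0, 0, 8.6, 0, 0, 0, 0], [0, 0, 9.0, 0, 0, 0, 0], [0, 0, 9.0, -2, 0, 0, 0], [0, 0, 9.0, -4.5, 0, 0, 0], [0, -1.5, 8, -4.5, 0, 0, 0], [0, -2.7, 6.6, -4.5, 0, 0, 0], [0, -2.7, 6.6, -3, 0, 0, 0], [0, -2.7, 6.6, -1, 0, 0, 0], [0, -2.7, 6.6, 0, 0, 0, 0]]]}}

```text
time_s: 4.47
ee_pos: [0.4277, -0.1572, 0.078]
tool_rot: [[0.962, -0.273, -0.002], [-0.273, -0.962, 0.001], [-0.002, -0.0, -1.0]]
contact_force: [-1.6, 0.2, -0.7]
gripper_width: -0.0
grasp_force: 0.0
```

```bash
python3 - <<'E'
from h import *
print(arm.get_state()['ee_pos'])
for i in range(4):print(look())
E
```

```text
[ 0.42768229 -0.15715155  0.07803055]
[('top', 4.467, (None, np.int64(0))), ('wrist', 4.517, (np.float64(282.86434356961576), 2185))]
[('top', 4.567, (np.float64(291.15626829565065), 30)), ('wrist', 4.617, (np.float64(300.47850630563136), 427))]
[('top', 4.667, (np.float64(309.34430002986096), 47)), ('wrist', 4.717, (None, np.int64(0)))]
[('top', 4.767, (np.float64(327.0860895523185), 46)), ('wrist', 4.817, (None, np.int64(0)))]
```

Request:
{"api": "move_arm", "payload": {"motion": [[[0, -0.2, 0, 0.2, 0, 0, 0], [0, -0.2, 0, 0.4, 0, 0, 0], [0, -0.2, 0, 0.5, 0, 0, 0], [0, -0.2, 0, 0.5, 0, 0, 0], [0, -0.2, 0, 0.5, 0, 0, 0], [0, -0.2, 0, 0.5, 0, 0, 0], [0, -0.2, 0, 0.5, 0, 0, 0], [0, -0.2, 0, 0.5, 0, 0, 0], [0, -0.2, 0, 0.5, 0, 0, 0], [0, -0.2, 0, 0.5, 0, 0, 0], [0, -0.2, 0, 0.5, 0, 0, 0], [0, -0.2, 0, 0.5, 0, 0, 0]]]}}

```text
time_s: 5.87
ee_pos: [0.4269, -0.1572, 0.0743]
tool_rot: [[0.962, -0.274, 0.0], [-0.274, -0.962, 0.0], [0.0, -0.0, -1.0]]
contact_force: [0.2, -0.6, -0.3]
gripper_width: -0.0001
grasp_force: 0.0
```

```bash
python3 - <<'E'
from h import *
print(arm.get_state()['ee_pos'],arm.get_state()['contact_force'])
for i in range(8):print(look())
E
```

```text
[ 0.42685298 -0.15716951  0.07427122] [ 0.22832536 -0.63089304 -0.31398359]
[('top', 5.867, (None, np.int64(5))), ('wrist', 5.917, (np.float64(148.40183034718683), 1523))]
[('top', 5.967, (None, np.int64(0))), ('wrist', 6.017, (np.float64(162.46558786329172), 1474))]
[('top', 6.067, (None, np.int64(0))), ('wrist', 6.117, (np.float64(176.22479635062845), 1253))]
[('top', 6.167, (None, np.int64(0))), ('wrist', 6.217, (np.float64(190.04016941175144), 1438))]
[('top', 6.267, (None, np.int64(0))), ('wrist', 6.317, (np.float64(203.50294321614288), 1481))]
[('top', 6.367, (None, np.int64(0))), ('wrist', 6.417, (np.float64(216.78201061797247), 1541))]
[('top', 6.467, (None, np.int64(0))), ('wrist', 6.517, (np.float64(229.90981251699768), 1625))]
[('top', 6.567, (None, np.int64(0))), ('wrist', 6.617, (np.float64(242.84496349898058), 1739))]
```

ω ≈ 2.2 rad/s and falling at k ≈ 0.178/s. The third pass will come at about 0.7 rad/s, which gives the widest timing margin, so I'll brake there. Waiting, hovering a little lower.

Request:
{"api": "move_arm", "payload": {"motion": [[[0, 0, 0, 0.3, 0, 0, 0], [0, 0, 0, 0.5, 0, 0, 0], [0, 0, 0, 0.6, 0, 0, 0], [0, 0, 0, 0.6, 0, 0, 0], [0, 0, 0, 0.6, 0, 0, 0], [0, 0, 0, 0.6, 0, 0, 0], [0, 0, 0, 0.6, 0, 0, 0], [0, 0, 0, 0.6, 0, 0, 0], [0, 0, 0, 0.6, 0, 0, 0], [0, 0, 0, 0.6, 0, 0, 0], [0, 0, 0, 0.6, 0, 0, 0], [0, 0, 0, 0.6, 0, 0, 0], [0, 0, 0, 0.6, 0, 0, 0], [0, 0, 0, 0.6, 0, 0, 0], [0, 0, 0, 0.6, 0, 0, 0], [0, 0, 0, 0.6, 0, 0, 0], [0, 0, 0, 0.6, 0, 0, 0], [0, 0, 0, 0.6, 0, 0, 0], [0, 0, 0, 0.6, 0, 0, 0], [0, 0, 0, 0.6, 0, 0, 0]]]}}

```text
time_s: 8.33
ee_pos: [0.4268, -0.1572, 0.0683]
tool_rot: [[0.962, -0.274, -0.0], [-0.274, -0.962, -0.0], [-0.0, 0.0, -1.0]]
contact_force: [-0.2, 0.4, 0.4]
gripper_width: -0.0003
grasp_force: 0.0
```

Request:
{"api": "move_arm", "payload": {"motion": [[[0, 0, 0, 0, 0, 0, 0], [0, 0, 0, 0, 0, 0, 0], [0, 0, 0, 0, 0, 0, 0], [0, 0, 0, 0, 0, 0, 0], [0, 0, 0, 0, 0, 0, 0], [0, 0, 0, 0, 0, 0, 0], [0, 0, 0, 0, 0, 0, 0], [0, 0, 0, 0, 0, 0, 0]]]}}

```text
time_s: 9.0
ee_pos: [0.4268, -0.1572, 0.0683]
tool_rot: [[0.962, -0.274, -0.0], [-0.274, -0.962, -0.0], [-0.0, 0.0, -1.0]]
contact_force: [-0.3, 0.2, 0.2]
gripper_width: -0.0001
grasp_force: 0.0
```

```bash
cat > fit.py <<'E'
from h import *
from scipy.optimize import least_squares
import json,os
D=json.load(open('d.json')) if os.path.exists('d.json') else [[5.917,148.40],[6.117,176.22],[6.317,203.50],[6.517,229.91],[6.617,242.84]]
s=arm.get_state();print(s['ee_pos'],s['contact_force'])
for i in range(4):
    for n,t,(a,c) in look():
        if a is not None and c>(25 if n=='top' else 1000):D.append([t,a])
        print(n,t,a,c)
json.dump(D,open('d.json','w'))
D=np.array(D);t=D[:,0]-6;f=lambda p,t:p[0]+p[1]/p[2]*(1-np.exp(-p[2]*t))
r=least_squares(lambda p:(D[:,1]-f(p,t)+180)%360-180,[159,140,.178]);p=r.x
print('fit',p,'resid',r.fun.round(1))
T=arm.get_state()['time_s'];g=np.arange(T,T+12,.002);a=f(p,g-6)
print('now',T,'angle',a[0])
for m in(720,1080):
    j=np.searchsorted(a,m-360) 
    if 0<j<len(g):print('pass',m-360,g[j],'rows from now',(g[j]-T)*12,'omega',np.radians(p[1]*np.exp(-p[2]*(g[j]-6))))
E
python3 fit.py
```

```text
[ 0.42682474 -0.15716479  0.06826705] [-0.32240128  0.19062441  0.17317697]
top 9.0 131.5155919940166 26
wrist 9.05 135.31695353011753 1731
top 9.1 139.5647773551728 12
wrist 9.15 143.44923156049427 1679
top 9.2 None 0
wrist 9.25 151.4516363083212 1624
top 9.3 None 0
wrist 9.35 159.33481547987097 1591
fit [159.96755019 141.61161743   0.17376195] resid [ 0.3 -0.1 -0.1 -0.1  0.   0.5  0.1 -0.  -0.2 -0.3]
now 9.4 angle 523.536634501937
pass 720 12.688000000001098 rows from now 39.45600000001318 omega 0.7731681813581773
```

Excellent fit (residuals under 0.5°). Waiting 22 rows, then one last look before braking.

Request:
{"api": "move_arm", "payload": {"motion": [[[0, 0, 0, 0, 0, 0, 0], [0, 0, 0, 0, 0, 0, 0], [0, 0, 0, 0, 0, 0, 0], [0, 0, 0, 0, 0, 0, 0], [0, 0, 0, 0, 0, 0, 0], [0, 0, 0, 0, 0, 0, 0], [0, 0, 0, 0, 0, 0, 0], [0, 0, 0, 0, 0, 0, 0], [0, 0, 0, 0, 0, 0, 0], [0, 0, 0, 0, 0, 0, 0], [0, 0, 0, 0, 0, 0, 0], [0, 0, 0, 0, 0, 0, 0], [0, 0, 0, 0, 0, 0, 0], [0, 0, 0, 0, 0, 0, 0], [0, 0, 0, 0, 0, 0, 0], [0, 0, 0, 0, 0, 0, 0], [0, 0, 0, 0, 0, 0, 0], [0, 0, 0, 0, 0, 0, 0], [0, 0, 0, 0, 0, 0, 0], [0, 0, 0, 0, 0, 0, 0]]]}}

```text
time_s: 11.07
ee_pos: [0.4268, -0.1572, 0.0683]
tool_rot: [[0.962, -0.274, -0.0], [-0.274, -0.962, -0.0], [-0.0, 0.0, -1.0]]
contact_force: [-0.7, -0.1, 0.4]
gripper_width: -0.0005
grasp_force: 0.0
```

```bash
python3 fit.py
```

```text
[ 0.4268368  -0.15717302  0.06826555] [-0.73909528 -0.0704672   0.38619586]
top 11.067 None 1
wrist 11.117 279.1237405793819 2393
top 11.167 282.0427350508531 26
wrist 11.217 284.7160016087026 2295
top 11.267 287.80366217512204 42
wrist 11.317 289.8881304065456 1190
top 11.367 293.0840623328412 43
wrist 11.417 294.38901654587755 420
fit [159.84870825 142.19427149   0.17644083] resid [ 0.4 -0.1 -0.2 -0.2 -0.1  0.4  0.1 -0.  -0.1 -0.2  0.1  0.1 -0.   0.2
 -0.5 -0. ]
now 11.4667 angle 658.5780014071842
pass 720 12.732700000000422 rows from now 15.192000000005073 omega 0.7565732769358171
```

Pass is due in 15.2 rows at 0.757 rad/s. I'll press so that contact comes during row 15, hold, then check.

Request:
{"api": "move_arm", "payload": {"motion": [[[0, 0, 0, 0, 0, 0, 0], [0, 0, 0, 0, 0, 0, 0], [0, 0, 0, 0, 0, 0, 0], [0, 0, 0, 0, 0, 0, 0], [0, 0, 0, 0, 0, 0, 0], [0, 0, 0, 0, 0, 0, 0], [0, 0, 0, 0, 0, 0, 0], [0, 0, 0, 0, 0, 0, 0], [0, 0, 0, 0, 0, 0, 0], [0, 0, 0, 0, 0, 0, 0], [0, 0, 0, 0, 0, 0, 0], [0, 0, 0, 0, 0, 0, 0], [0, 0, 0, 0.1, 0, 0, 0], [0, 0, 0, 0.25, 0, 0, 0], [0, 0, 0, 0.55, 0, 0, 0], [0, 0, 0, 0.6, 0, 0, 0], [0, 0, 0, 0.6, 0, 0, 0], [0, 0, 0, 0.6, 0, 0, 0], [0, 0, 0, 0.6, 0, 0, 0], [0, 0, 0, 0.6, 0, 0, 0]]]}}

```text
time_s: 13.13
ee_pos: [0.4271, -0.1575, 0.064]
tool_rot: [[0.962, -0.273, -0.0], [-0.273, -0.962, -0.0], [-0.0, 0.0, -1.0]]
contact_force: [-5.6, 1.3, 14.1]
gripper_width: 0.0002
grasp_force: 7.5
```

```bash
python3 - <<'E'
from h import *
for i in range(2):print(look())
E
```

```text
[('top', 13.133, (np.float64(357.118364118468), 52)), ('wrist', 13.183, (None, np.int64(0)))]
[('top', 13.233, (np.float64(357.118364118468), 52)), ('wrist', 13.283, (None, np.int64(0)))]
```

The disc stopped at -2.9° (4.5 mm at the rim), well within the pointer's width. Now straight up and away.

Request:
{"api": "move_arm", "payload": {"motion": [[[0, 0, 0, -0.15, 0, 0, 0], [0, 0, 0, -0.5, 0, 0, 0], [0, 0, 0, -2, 0, 0, 0], [0, 0, 0, -5, 0, 0, 0], [0, -2, 0, -8, 0, 0, 0], [0, -5, 0, -10, 0, 0, 0], [0, -7, 0, -10, 0, 0, 0], [0, -7, 0, -10, 0, 0, 0], [0, -7, 0, -10, 0, 0, 0], [0, -7, 0, -10, 0, 0, 0]]]}}

```text
time_s: 14.17
ee_pos: [0.3601, -0.1382, 0.1622]
tool_rot: [[0.962, -0.274, 0.001], [-0.274, -0.962, -0.0], [0.001, 0.0, -1.0]]
contact_force: [0.5, -0.1, 0.1]
gripper_width: -0.0002
grasp_force: 0.0
```

```bash
python3 - <<'E'
from h import *
print(look());print(look());im=arm.camera('top');cv2.imwrite('pics/end.png',im[140:300,310:510].repeat(3,0).repeat(3,1))
E
```

```text
[('top', 14.167, (np.float64(356.79438599532324), 52)), ('wrist', 14.217, (None, np.int64(0)))]
[('top', 14.267, (np.float64(356.79438599532324), 52)), ('wrist', 14.317, (None, np.int64(0)))]
```

View pics/end.png

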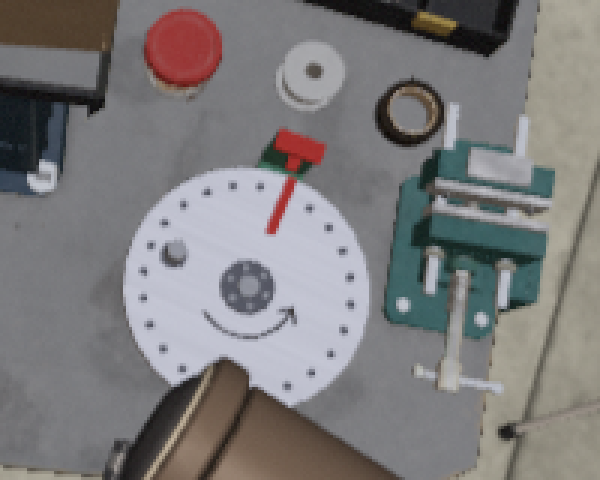

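The picture shows the mark's end at (292,180), directly in front of the pointer tip at (293,165). The disc is at rest and the finger is clear.

```bash
python3 -c "
from station import arm
print(arm.job_done())"
```

```text
the job is handed in; nothing more can be done
None
```

The disc was flicked counter-clockwise, ran untouched for about 9 s, then was braked with a fingertip on its third pass; it rests about 5 mm (3°) from the pointer's centre, within the pointer's width, with the finger clear, and the job is handed in.

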